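# Close up the valve box

## Task

Someone left the screwdriver standing in the adjuster tube of the open valve box. Pull it out and stand it tip down in the steel tool cup, let go of it, and then put the loose cover plate back on the box, handle up, lying flat on the rim with both pins through its holes. Set both things down rather than drop them, keep the cup standing, and leave the wrench, the jar and the parts bin where they are.

Things in the scene. Friction and masses are not known exactly. Their poses are not given: they have to be found in the camera images.
- driver: Screwdriver standing tip down in the box's adjuster tube (it may lean a few degrees). Straight and round, 185 long: bare steel shaft 10 diameter from the tip to 95, black plastic handle 30 diameter from 95 to 185. Origin at the tip (flat end), z along its axis towards the handle. About 0.12 kg.
- driver_grip (a point): Middle of the screwdriver's handle, on its axis, 145 from the tip.
- valve_box: Open grey box fixed to the bench, 190 (x) by 120 (y) by 70 high, walls 5. On its rim at x = +80 and -80, y = 0 stand two steel pins, 8 diameter for 10, then a cone to 3 wide, 22 above the rim. Inside: the upright steel adjuster tube (22 outside, 14 bore) and a low black terminal block (top at 30). Gauge, fittings and feet on the long sides stay below the rim. Origin: centre of its underside, z up.
- tube_mouth (a point): Centre of the mouth of the adjuster tube, 55 above the bench, at x = -30, y = 0 in the box. The bore is 45 deep below this point; the screwdriver's tip stands on its bottom.
- box_seat (a point): Centre of the box's rim, 70 above the bench, same axes as the box: the cover's origin belongs here.
- cover: Loose aluminium cover plate, 190 (x) by 120 (y) by 6 thick, flat on the bench, handle up. Two through holes 13 diameter at x = +80 and -80, y = 0; fits either way round. Black bridge handle on top: bar 90 long along x, 14 wide, 34 to 46 above the underside, on two legs 12 wide at x = +39 and -39. Origin: centre of its underside, z up. 0.35 kg.
- cover_grip (a point): Middle of the cover's handle bar, 40 above the cover's underside.
- cup: Round steel tool cup, empty, loose, 84 outside diameter, 100 high, wall 3, bottom 6. Origin at the centre of its underside, z up. About 0.6 kg.
- cup_mouth (a point): Centre of the cup's mouth, 100 above its underside.
- bottle: Bystander: jar with a blue cap, 54 diameter, 105 high. Origin at the centre of its underside.
- wrench: Bystander: steel wrench lying flat, 200 long. Origin under its middle, x along it.
- parts_bin: Bystander: orange open-front stacking bin with fittings in it, 110 by 100 by 65 high. Origin at the centre of its underside.

How it is judged:
By the outcome, as a careful person would: the job done as asked, in the order asked, and still so for the second after the job is handed in, with the robot touching nothing.
It also fails if it takes over 64 s, if anything falls off the work surface, if the arm or the gripper's body presses on something with over 40 N, if the wrist force passes 120 N, or if a joint passes its speed limit or range.

## Robot

A 6-joint arm with a two-finger parallel gripper is mounted at the origin on the work surface. World frame = base frame: x ahead of the robot, y to its left, z up, the work surface at z = 0. Lengths are in m, angles in rad, forces in N, time in s.
With the tool pointing down it reaches from about 0.325 to 0.9 m from the base axis. Payload 6.1 kg.
Tool frame: the origin (TCP) lies midway between the tips of the shut fingers; the grasp point (between the pads) lies 19 mm behind it; x points along the fingers, y is the direction in which the jaws open and shut, and the axes are right-handed (so a half turn about x gives the same grasp; the last joint's range is limited). The gripper opens to 85 mm and grips with 20 to 120 N. Pads are 22 mm wide; open, the fingers measure 114 mm over their backs; the gripper's body (76 mm by 85 mm) begins 54 mm behind the grasp point. The pads swing forward as they close: fully open they stand 13 mm farther back than shut.
Start: joints at [-1.285, 0.22, 1.526, -0, 1.395, -0.126], TCP at [0.25, -0.573, 0.231] pointing down, gripper open.
Joint ranges: [-2.98, 2.98], [-0.91, 2.08], [0.09, 2.57], [-1.24, 4.39], [0.2, 2.65], [-2.68, 2.68]. Speed limits (rad/s): [2.57, 2.57, 3.01, 3.14, 3.14, 3.14].

## Interface

Orientations are given as [roll, pitch, yaw] about the fixed x, y, z axes, in that order (R = Rz(yaw) Ry(pitch) Rx(roll)).
In Python, from plant import movep, move_l, set_joints, gripper_to, hold, inverse_kinematics, observe, get_image, get_calibration, Unreachable, job_done gives the robot as it stands. Calls block until the motion is done:
- movep(position, orientation): joint-space move of the TCP to a pose.
- move_l(position, feed=0.15, rotation=None, max_force=None): straight line of the TCP; rotation=None keeps the orientation; feed is the mean speed in m/s. With max_force (N) it stops when the force on the tool has changed by that much, and returns True; else False.
- set_joints(angles): joint-space move.
- gripper_to(opening, f_grip=None): finger opening in m; f_grip is the grip in N (None keeps the last); returns when the fingers have stopped.
- hold(seconds).
- inverse_kinematics(position, orientation): joint angles nearest the present ones, or None.
- observe(): the state.
- get_image(name): name is "scene" or "side" or "wrist"; returns (picture, depth): 480x640x3 uint8, red, green, blue; 480x640 float32, m along the optical axis (not along the pixel's ray), 0 where there is no reading.
- get_calibration(name): a dict with "intrinsics" (3x3 intrinsics, pixels), "dist_coeffs" ([k1, k2, p1, p2, k3] as OpenCV has them; the pictures are not rectified), "world_from_camera" (4x4, takes a point from camera to world coordinates). Camera axes: x right, y down, z forward; pixel columns grow to the right and rows downward; lengths in m; the calibration is good to about 2 mm. A picture is of the moment at which its call begins: read the wrist's pose just before it. get_calibration takes no time and is no camera call; for the wrist camera it gives the pose at the moment of the call.
A pose or a line that the arm cannot do raises Unreachable and nothing moves.
- job_done(): hands the job in, once; it reports no verdict.
The state is a dict: "time_s": time; "q": joint angles; "joint_velocities": joint speeds; "joint_torque": joint torques, N m; "eef_pos": TCP position; "tcp_rot": TCP orientation; "ft_force": force on the tool from outside, world axes, zero at the start; "torque": the same for the moment, N m; "opening": finger opening in m.
Only numpy, scipy, OpenCV 4.12 (cv2) and the standard library are available. Lean on these libraries where they do the work, as an engineer would, in place of code of your own. Each camera call takes 0.05 s, during which the arm holds its last target. There are 200 camera calls.

## Working session

There is one attempt and no reset: what is moved stays moved. The work goes in short steps, each a Python script; the robot and the scene stay as the last script left them, time stands still between calls to the robot, and variables do not carry over. Pictures are saved under pics/ and viewed, about 8 in all and at most 12, crops included, and the job is handed in when it is done.

```bash
mkdir -p pics; ls; python3 - <<'E'
from plant import *
import cv2,numpy as np
for n in("scene","side"):
    im,d=get_image(n); cv2.imwrite(f"pics/{n}0.png",im[:,:,::-1]); np.savez(f"{n}0.npz",im=im,d=d)
    c=get_calibration(n); print(n,np.round(c["intrinsics"],1).tolist(),c["dist_coeffs"],np.round(c["world_from_camera"],3).tolist())
c=get_calibration("wrist");print(np.round(c["world_from_camera"],3).tolist())
print(observe())
E
```

```text
pics
scene [[559.6, 0.0, 327.8], [0.0, 559.6, 228.3], [0.0, 0.0, 1.0]] [-0.12166796  0.          0.          0.          0.        ] [[0.386, 0.699, -0.602, 1.184], [0.922, -0.303, 0.239, -0.251], [-0.016, -0.648, -0.761, 0.86], [0.0, 0.0, 0.0, 1.0]]
side [[604.2, 0.0, 313.2], [0.0, 604.2, 238.5], [0.0, 0.0, 1.0]] [-0.01782854  0.          0.          0.          0.        ] [[-0.875, -0.304, 0.376, 0.114], [-0.484, 0.546, -0.684, 0.906], [0.002, -0.781, -0.625, 0.929], [0.0, 0.0, 0.0, 1.0]]
[[0.399, -0.88, -0.256, 0.315], [-0.917, -0.384, -0.109, -0.544], [-0.002, 0.279, -0.96, 0.373], [0.0, 0.0, 0.0, 1.0]]
{'time_s': 0.1, 'q': array([-1.28507395e+00,  2.21162067e-01,  1.52750696e+00, -6.14882216e-06,
        1.39472637e+00, -1.26102552e-01]), 'joint_velocities': array([ 0.00144047, -0.00141   , -0.00227156,  0.00065506, -0.00020884,
       -0.001249  ]), 'joint_torque': array([ 2.18107511e-03, -4.98243141e+01, -3.90546477e+01, -4.08066592e-05,
        5.64981092e-03,  2.07705597e-05]), 'eef_pos': array([ 0.25001095, -0.57220773,  0.23029405]), 'tcp_rot': array([-1.6935419 ,  1.56899357,  1.85987677]), 'ft_force': array([ 1.09057702, -0.43904553, -0.7545286 ]), 'torque': array([-0.01219073, -0.04683043, -0.00493014]), 'opening': 0.08498245429134361}
```

View pics/scene0.png

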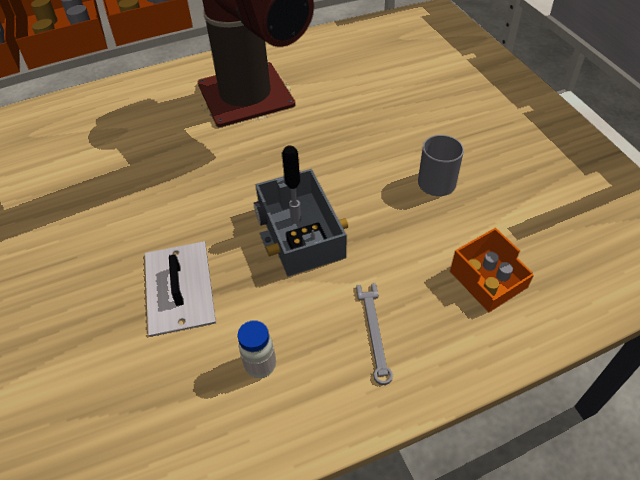

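View pics/side0.png

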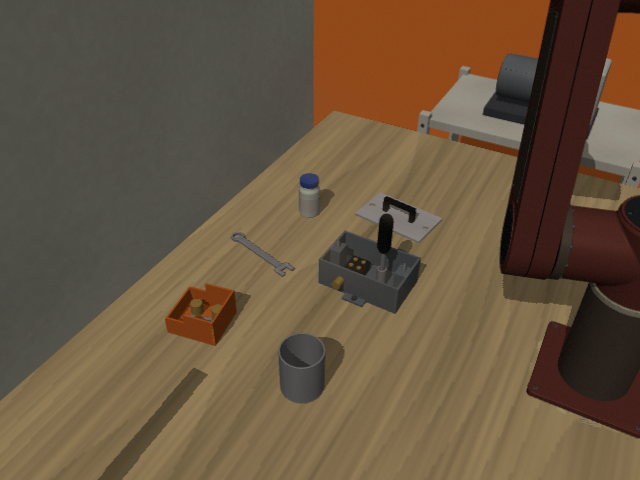

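The scene view shows the driver handle at (291,165), the box around (300,220), the cup at (440,165) and the cover at (180,288). In the side view they are at (386,233), (370,270), (302,368) and (398,215).

```bash
cat > h.py <<'E'
import numpy as np, cv2
from plant import *
def cloud(d,c):
    "world point per pixel (480x640x3), NaN with no depth"
    v,u=np.mgrid[0:480,0:640]
    n=cv2.undistortPoints(np.stack([u,v],-1).reshape(-1,1,2).astype(float),c["intrinsics"],c["dist_coeffs"]).reshape(480,640,2)
    P=np.dstack([n,np.ones((480,640))])*d[...,None]
    T=c["world_from_camera"]; W=P@T[:3,:3].T+T[:3,3]; W[d<=0]=np.nan
    return W
def ray(px,c,z):
    n=cv2.undistortPoints(np.array(px,float).reshape(-1,1,2),c["intrinsics"],c["dist_coeffs"]).reshape(-1,2)
    T=c["world_from_camera"]; D=np.c_[n,np.ones(len(n))]@T[:3,:3].T
    return T[:3,3]+D*((z-T[2,3])/D[:,2])[:,None]
def rect(p):
    (cx,cy),(w,h),a=cv2.minAreaRect((p[:,:2]*1000).astype(np.float32))
    if w<h: w,h,a=h,w,a+90
    return np.round([cx,cy,w,h,(a+90)%180-90],1)
def circ(p):
    A=np.c_[2*p[:,:2],np.ones(len(p))]; s=np.linalg.lstsq(A,(p[:,:2]**2).sum(1),rcond=None)[0]
    return np.round([s[0]*1e3,s[1]*1e3,1e3*np.sqrt(s[2]+s[0]**2+s[1]**2)],1)
E
python3 - <<'E'
from h import *
boxes={"scene":dict(box=(250,165,350,275),cover=(140,235,222,340),cup=(415,130,468,200),drv=(275,140,305,240),bottle=(235,315,280,380),bin=(448,225,535,312),wrench=(352,278,397,388)),
"side":dict(box=(315,230,425,308),cover=(352,190,445,240),cup=(275,332,330,402),drv=(375,208,397,280),bottle=(295,172,325,220),bin=(163,282,240,343),wrench=(225,230,297,277))}
for n,b in boxes.items():
    f=np.load(n+"0.npz"); W=cloud(f["d"],get_calibration(n))
    def P(k,lo,hi):
        x0,y0,x1,y1=b[k]; p=W[y0:y1,x0:x1].reshape(-1,3); return p[(p[:,2]>lo)&(p[:,2]<hi)]
    t=W[380:470,200:380] if n=="scene" else W[300:400,420:500]
    print(n,"table z",np.nanmedian(t[...,2]))
    print("box rim",rect(P("box",.064,.075)),"cover",rect(P("cover",.003,.012)),"handle",rect(P("cover",.036,.055)), len(P("cover",.036,.055)))
    for k in("cup","bottle"):
        p=P(k,.02,.2); zt=np.percentile(p[:,2],98); print(k,zt,circ(p[p[:,2]>zt-.006]),rect(p))
    print("bin",rect(P("bin",.055,.075)),"wrench",rect(P("wrench",.003,.03)))
    p=P("drv",.115,.25); print("drv top",np.percentile(p[:,2],99))
    for z in(.12,.135,.15,.165,.18): q=p[abs(p[:,2]-z)<.006]; print(z,len(q),np.round(q.mean(0)*1e3,1), circ(q) )
E
```

```text
scene table z -0.0003413351900477535
box rim [490.2 -35.6 195.  124.8  -1.3] cover [ 522.4 -290.5  245.5  156.4  -13. ] handle [ 527.  -293.9   90.4   15.3   -9.5] 341
cup 0.10128859896667404 [477.8 286.   39.8] [477.9 285.6  86.9  84.4 -71.9]
bottle 0.10687946354994628 [ 737.3 -201.8   17.4] [ 739.6 -202.2   52.8   52.4   46.5]
bin [717.9 243.3 105.8  68.6 -80.7] wrench [754.6   3.2 210.6  76.9 -24.8]
drv top 0.1965403538542431
0.12 58 [470.1 -37.8 120.4] [460.7 -34.4  13.6]
0.135 75 [471.3 -36.9 135.2] [461.6 -34.6  13.4]
0.15 75 [471.  -37.8 150.3] [461.9 -35.   13.1]
0.165 81 [470.4 -37.  165. ] [460.6 -34.4  13.9]
0.18 79 [469.9 -37.9 179.9] [460.3 -34.6  13.9]
side table z -0.000563467890045577
box rim [490.3 -35.7 193.6 130.5  -1.3] cover [ 527.3 -305.3  245.1  221.    25.6] handle [ 522.3 -204.5  212.    88.7  -88.4] 197
cup 0.10086659435886447 [477.6 288.1  40.4] [478.  288.2  86.3  84.9 -22.5]
bottle 0.10777522002102909 [ 735.4 -199.6   18. ] [ 734.6 -198.7   55.2   52.   -65.4]
bin [718.4 243.9 106.3  67.6 -80.8] wrench [758.1   0.9 173.2 173.2 -59.8]
drv top 0.1970324390904344
0.12 59 [456.5 -23.8 120.7] [459.9 -32.   13.2]
0.135 61 [456.2 -23.3 134.7] [459.5 -30.5  12.3]
0.15 70 [456.9 -23.2 150.2] [459.7 -31.2  13. ]
0.165 62 [456.4 -22.3 165.3] [459.4 -31.   13.1]
0.18 63 [456.4 -23.2 180.1] [459.6 -31.3  12.9]
```

```bash
cat >> h.py <<'E'
from scipy.spatial.transform import Rotation as Ro
def rot(psi,tilt=0,axis=None):
    "tool down, jaws along psi; choose with fk by IK; tilt about a world axis"
    y=np.array([np.cos(psi),np.sin(psi),0]); x=np.array([0,0,-1.]); M=Ro.from_matrix(np.c_[x,y,np.cross(x,y)])
    if tilt: M=Ro.from_rotvec(tilt*np.asarray(axis))*M
    return M.as_euler("xyz")
def st(m=""):
    o=observe(); print(m,"t",round(o["time_s"],2),"p",np.round(o["eef_pos"],4),"F",np.round(o["ft_force"],1),"op",round(o["opening"],4),"q6",round(o["q"][5],2))
E
python3 - <<'E'
from h import *
D=(.4603,-.0335)
best=[]
for s in(np.pi/2,-np.pi/2):
    q=inverse_kinematics([*D,.23],rot(s)); print(s,q); 
    if q is not None: best.append((abs(q[5]),s))
s=min(best)[1]; print("psi",s)
movep([*D,.225],rot(s)); st("above")
move_l([*D,.136],feed=.12,max_force=15); st("at")
gripper_to(.02,60); st("grip")
move_l([*D,.215],feed=.1); st("out")
move_l([*D,.30],feed=.2); st("up")
im,d=get_image("side"); cv2.imwrite("pics/side1.png",im[100:400,200:600,::-1]); np.savez("side1.npz",im=im,d=d)
W=cloud(d,get_calibration("side")).reshape(-1,3); W=W[(np.hypot(W[:,0]-D[0],W[:,1]-D[1])<.035)&(W[:,2]<.27)&(W[:,2]>.1)]
for z in np.arange(.13,.27,.01):
    q=W[abs(W[:,2]-z)<.005]; print(round(z,3),len(q),np.round(q.mean(0)*1e3,1) if len(q) else "")
E
```

```text
1.5707963267948966 [-0.24379252 -0.1807336   1.93623208  0.          1.38609417 -1.81458884]
-1.5707963267948966 [-0.24379252 -0.1807336   1.93623208  0.          1.38609417  1.32700381]
psi -1.5707963267948966
above t 2.18 p [ 0.4605 -0.0341  0.2251] F [-0.2 -0.6 -0.4] op 0.0854 q6 1.33
at t 3.08 p [ 0.4609 -0.0337  0.1367] F [-0.2  0.1  0.5] op 0.0855 q6 1.33
grip t 3.63 p [ 0.4607 -0.0335  0.1366] F [0.1 0.5 3.1] op 0.0287 q6 1.33
out t 4.58 p [ 0.4598 -0.0334  0.2142] F [-0.5 -0.2 -1.6] op 0.0287 q6 1.33
up t 5.15 p [ 0.4599 -0.0334  0.2987] F [ 0.  -0.1 -2.4] op 0.0288 q6 1.33
0.13 0 
0.14 0 
0.15 0 
0.16 0 
0.17 6 [458.6 -30.6 173.4]
0.18 18 [457.9 -30.1 180.4]
0.19 18 [458.3 -30.6 189.5]
0.2 22 [458.2 -29.8 200.1]
0.21 19 [457.6 -30.3 210.3]
0.22 22 [458.8 -30.  220.1]
0.23 19 [457.6 -30.2 230.4]
0.24 23 [458.2 -29.9 240.1]
0.25 21 [458.5 -30.2 250.5]
0.26 16 [457.2 -29.5 259.7]
0.27 8 [456.4 -25.3 267.9]<sys>:0: UserWarning: Gimbal lock detected. Setting third angle to zero since it is not possible to uniquely determine all angles.
```

View pics/side1.png

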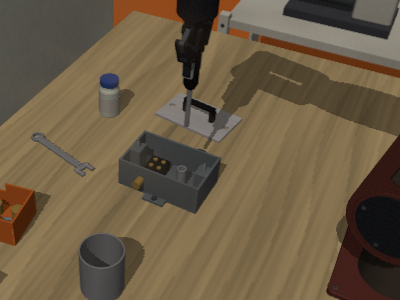

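The driver is out of the tube and hangs straight in the jaws, shaft at crop pixel (188,105). The cup stands at crop (102,265). Next I set the driver into the cup, leaning 10° in +x so it comes to rest against the rim.

```bash
python3 -W ignore - <<'E'
from h import *
C=np.array([.4777,.287,0]); th=np.radians(10); L=.1266; s=-np.pi/2
r=rot(s,th,[0,1,0]); ax=np.array([np.sin(th),0,np.cos(th)])
tip=lambda z: C+[.003,0,z]+L*ax
q=inverse_kinematics(tip(.15),r); print(q, inverse_kinematics(tip(.006),r))
movep(tip(.15),r); st("above")
move_l(tip(.022),feed=.15,max_force=12); st("in")
hit=move_l(tip(.002),feed=.025,max_force=4); st(f"down {hit}")
im,d=get_image("side"); cv2.imwrite("pics/side2.png",cv2.resize(im[260:420,220:400,::-1],None,fx=3,fy=3))
np.savez("side2.npz",im=im,d=d)
E
```

```text
[0.3479987  0.21015584 1.4668014  0.05935159 1.62879721 1.91736073] [0.3479987  0.32325506 1.60733124 0.06039984 1.37561778 1.90218841]
above t 6.43 p [0.5029 0.2859 0.2746] F [ 0.1 -0.2 -0.8] op 0.029 q6 1.92
in t 7.43 p [0.5035 0.2871 0.1479] F [ 1.   0.4 -1.3] op 0.0291 q6 1.9
down True t 8.06 p [0.5027 0.287  0.1309] F [ 1.1 -0.4  3.5] op 0.0289 q6 1.9
```

View pics/side2.png

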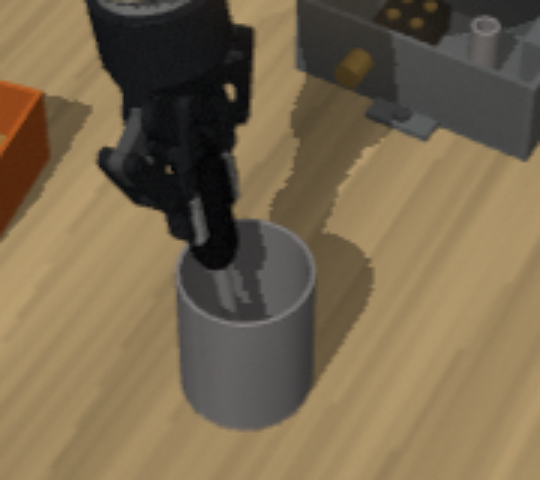

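The tip touched the floor where expected and the handle just enters the rim at crop (215,255). Now I release and take wrist looks over the box and then the cover.

```bash
python3 -W ignore - <<'E'
from h import *
th=np.radians(10); s=-np.pi/2; ax=np.array([np.sin(th),0,np.cos(th)])
gripper_to(.06); st("open")
p=observe()["eef_pos"]; move_l(p+.13*ax,feed=.12); st("back")
im,d=get_image("side"); A=im[260:420,220:400,::-1]
def look(n,pos,psi):
    movep(pos,rot(psi)); hold(.2); c=get_calibration("wrist"); im,d=get_image("wrist"); st(n)
    np.savez(n+".npz",im=im,d=d,**{k:np.array(v) for k,v in c.items()}); return im[:,:,::-1]
a=look("wbox",[.490,-.036,.28],s-np.radians(1.3))
b=look("wcov",[.527,-.294,.23],s-np.radians(9.5))
cv2.imwrite("pics/w1.png",np.vstack([np.hstack([cv2.resize(a,(400,300)),cv2.resize(b,(400,300))]),np.hstack([cv2.resize(A,(338,300)),np.zeros((300,462,3),np.uint8)])]))
E
```

```text
open t 8.52 p [0.5018 0.2867 0.1297] F [0.1 0.7 0.2] op 0.0596 q6 1.9
back t 9.75 p [0.5238 0.2865 0.2566] F [-0.4  0.1  0.9] op 0.0602 q6 1.9
wbox t 11.28 p [ 0.4902 -0.0352  0.2798] F [ 0.7 -0.4  0.1] op 0.0597 q6 1.36
wcov t 12.57 p [ 0.5276 -0.2928  0.2308] F [-0.1  0.2 -0.8] op 0.0603 q6 1.1
```

View pics/w1.png

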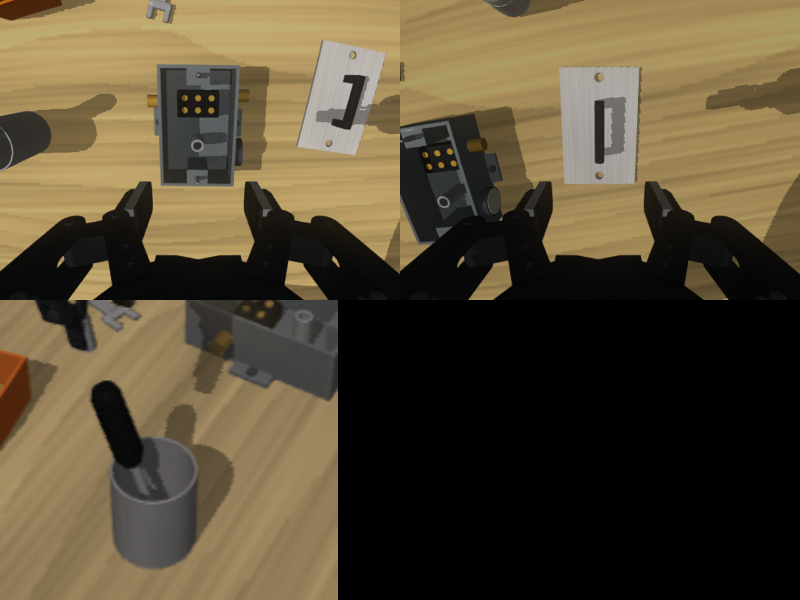

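The top panels show the pins at full-size pixels around (317,120) and (317,290), and the cover holes around (318,123) and (318,280). At the bottom the driver stands leaning in the upright cup. I now measure the pins, holes and bar from the close views.

```bash
python3 -W ignore - <<'E'
from h import *
f=np.load("wbox.npz"); W=cloud(f["d"],f).reshape(-1,3)
lo=W[(abs(W[:,0]-.49)<.13)&(abs(W[:,1]+.036)<.08)]
print("rim",rect(lo[abs(lo[:,2]-.07)<.004]), np.median(lo[abs(lo[:,2]-.07)<.004][:,2]))
for s in(1,-1):
    e=np.array([.49+s*.08,-.036-s*.0018]); q=lo[(np.hypot(*(lo[:,:2]-e).T)<.015)&(lo[:,2]>.074)&(lo[:,2]<.1)]
    print("pin",len(q),np.round(q.mean(0)*1e3,1),np.round(np.c_[q.min(0),q.max(0)]*1e3,1).tolist())
f=np.load("wcov.npz"); W=cloud(f["d"],f); im=f["im"]
Wf=W.reshape(-1,3); m=(np.hypot(Wf[:,0]-.525,Wf[:,1]+.292)<.13)&(Wf[:,1]<-.2)
h=Wf[m&(Wf[:,2]>.038)&(Wf[:,2]<.055)]; print("bar",rect(h),np.round(np.median(h[:,2]),4))
pl=Wf[m&(Wf[:,2]>.0035)&(Wf[:,2]<.009)]; print("plate",rect(pl),np.median(pl[:,2]))
hsv=cv2.cvtColor(im,cv2.COLOR_RGB2HSV)
for y in(123,280):
    k=hsv[y-18:y+18,300:337]; b=((k[...,1]>60)).astype(np.uint8)
    n,l,s,c=cv2.connectedComponentsWithStats(b); i=1+np.argmax(s[1:,4]); px=c[i]+[300,y-18]
    print("hole",px,s[i].tolist(),np.round(ray(px,f,.006)*1e3,1))
cv2.imwrite("pics/w2.png",np.hstack([cv2.resize(np.load("wbox.npz")["im"][90:310,230:400,::-1],None,fx=2.2,fy=2.2),cv2.resize(im[90:310,230:400,::-1],None,fx=2.2,fy=2.2)]))
E
```

```text
rim [490.  -33.9 190.5 120.7  -2. ] 0.06956522293327022
pin 67 [570.2 -36.5  85.8] [[566.6, 574.3], [-40.4, -33.4], [78.4, 92.6]]
pin 74 [412.6 -31.2  83.6] [[409.2, 414.8], [-34.4, -27.4], [74.1, 92.6]]
bar [ 526.  -293.7   87.9   14.    -9.1] 0.0453
plate [ 525.2 -293.8  190.1  120.8   -9.4] 0.005649860243005511
hole [318.23809524 123.31292517] [12, 12, 13, 14, 147] [[ 604.1 -306.7    6. ]]
hole [318.  295.5] [0, 32, 37, 4, 148] [[ 429.5 -277.5    6. ]]
```

View pics/w2.png

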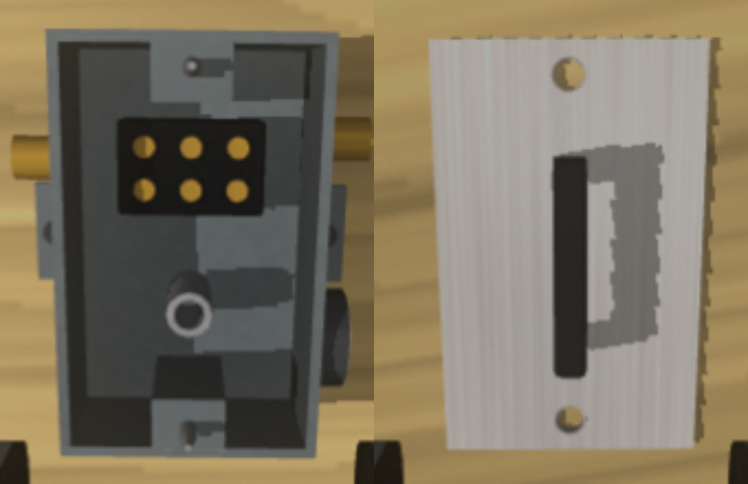

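Both wrist looks give clean fits: cover centre (525.3,-293.8) mm at -9.3°, box centre (490.0,-33.9) mm at -2.0°. I grasp the cover, lift it, carry it to just above the pins, then look.

```bash
python3 -W ignore - <<'E'
from h import *
s=-np.pi/2; cov=np.array([.5253,-.2938]); yc=np.radians(-9.3); bx=np.array([.490,-.0339]); yb=np.radians(-2.)
r=rot(s+yc); movep([*cov,.09],r)
hit=move_l([*cov,.021],feed=.1,max_force=12); st(f"down {hit}")
gripper_to(.005,110); hold(.1); st("grip"); g=observe()["eef_pos"]
move_l([*cov,.05],feed=.06); st("lift"); move_l([*cov,.17],feed=.15)
R=lambda a:np.array([[np.cos(a),-np.sin(a)],[np.sin(a),np.cos(a)]])
t=bx+R(yb-yc)@(g[:2]-cov); print("target",t,"gz",g[2]); np.save("t.npy",[*t,g[2]])
movep([*t,.17],rot(s+yb)); st("over")
move_l([*t,g[2]+.07+.030],feed=.1); hold(.3); st("near")
c=get_calibration("wrist"); im,d=get_image("wrist"); np.savez("w3.npz",im=im,d=d,**{k:np.array(v) for k,v in c.items()})
W=cloud(d,c).reshape(-1,3); W=W[(abs(W[:,0]-t[0])<.12)&(abs(W[:,1]-t[1])<.09)]
print("z hist",np.round(np.percentile(W[:,2],[5,25,50,75]),4))
pl=W[(W[:,2]>.100)&(W[:,2]<.112)]; print("plate",rect(pl),np.median(pl[:,2]))
A=np.c_[pl[:,:2],np.ones(len(pl))]; print("slope",np.linalg.lstsq(A,pl[:,2],rcond=None)[0])
i2,_=get_image("side"); i3,_=get_image("scene")
B=cv2.resize(i2[200:320,290:450,::-1],(400,300)); S=cv2.resize(i3[150:285,230:410,::-1],(400,300))
cv2.imwrite("pics/w3.png",np.vstack([cv2.resize(im[:,:,::-1],(400,300)),B]) if 0 else np.vstack([np.hstack([cv2.resize(im[:,:,::-1],(400,300)),B]),np.hstack([S,cv2.resize(im[60:210,220:420,::-1],(400,300))])]))
E
```

```text
down False t 14.03 p [ 0.5258 -0.2942  0.0216] F [1.  0.  0.4] op 0.0602 q6 1.09
grip t 14.62 p [ 0.5257 -0.2942  0.0219] F [-1.5  1.   6.2] op 0.0119 q6 1.09
lift t 15.26 p [ 0.5253 -0.2938  0.0501] F [-0.6  0.3 -4.3] op 0.0119 q6 1.09
target [ 0.49042128 -0.0342295 ] gz 0.021853092174037303
over t 17.23 p [ 0.4909 -0.0352  0.1701] F [ 0.3  0.2 -4.5] op 0.0121 q6 1.38
near t 18.17 p [ 0.4909 -0.0343  0.1225] F [-0.5 -0.1 -3.9] op 0.0118 q6 1.38
z hist [0.1052 0.1063 0.1457 0.1985]
plate [504.  -34.7 163.7 120.9  -2. ] 0.10634387000230008
slope [-5.65049413e-05  8.74466068e-04  1.06407356e-01]
```

View pics/w3.png

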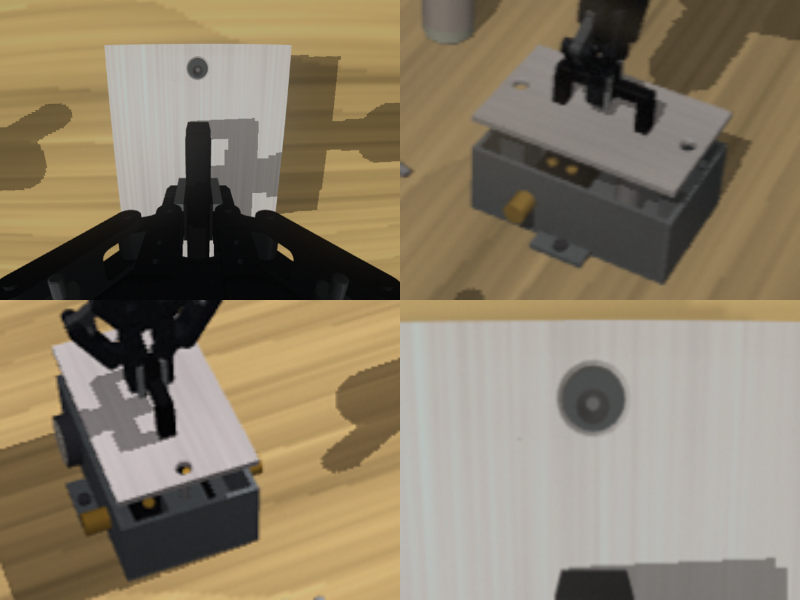

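The far pin shows inside the far hole, with the pin tip at full-size pixel (316,111.5) and the hole centre at (316,108.5). The plate is level, and I correct from those two rays before descending.

```bash
python3 -W ignore - <<'E'
from h import *
f=np.load("w3.npz"); hp=ray([316,108.5],f,.1063)[0]; pp=ray([316,111.5],f,.0915)[0]; dxy=(pp-hp)[:2]
print("hole",hp,"pin",pp,"d",dxy)
t=np.load("t.npy"); p=observe()["eef_pos"]
n=p[:2]+np.clip(dxy,-.003,.003)
move_l([*n,t[2]+.096],feed=.05); st("corr")
hit=move_l([*n,t[2]+.074],feed=.04,max_force=5); st(f"mid {hit}")
if not hit:
    hit=move_l([*n,t[2]+.068],feed=.015,max_force=5); st(f"seat {hit}, expect z {t[2]+.07:.4f}")
i2,_=get_image("side"); i3,_=get_image("scene")
cv2.imwrite("pics/s4.png",np.hstack([cv2.resize(i2[200:320,290:450,::-1],(400,300)),cv2.resize(i3[150:285,230:410,::-1],(400,300))]))
E
```

```text
hole [ 0.57066408 -0.03684583  0.1063    ] pin [ 0.5701944  -0.03679666  0.0915    ] d [-4.69680411e-04  4.91659664e-05]
corr t 18.57 p [ 0.4897 -0.034   0.1174] F [-1.1 -0.1 -3.9] op 0.0117 q6 1.38
mid False t 19.27 p [ 0.4902 -0.0342  0.0958] F [ 0.5  0.6 -4.3] op 0.0119 q6 1.38
seat True, expect z 0.0919 t 19.62 p [ 0.4906 -0.0342  0.0918] F [-1.1 -0.1  5.6] op 0.0123 q6 1.38
```

View pics/s4.png

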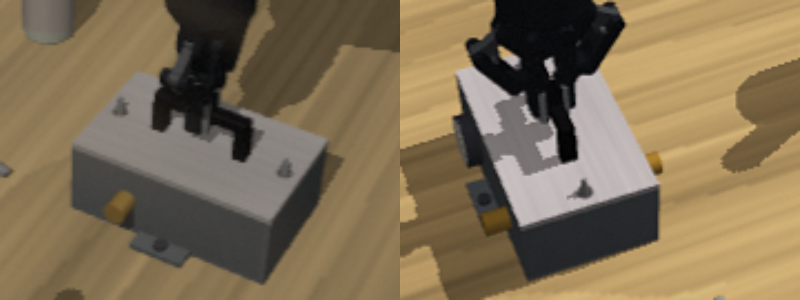

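Seated at the expected height, with both pins through the holes (left panel (120,105) and (285,165)). I release, retreat, and check.

```bash
python3 -W ignore - <<'E'
from h import *
gripper_to(.05); st("open"); p=observe()["eef_pos"]
move_l(p+[0,0,.03],feed=.06); move_l(p+[0,0,.20],feed=.2); hold(.3); st("clear")
i2,d2=get_image("side"); i3,d3=get_image("scene")
for n,d,b in(("side",d2,(315,215,425,308)),("scene",d3,(250,165,350,275))):
    W=cloud(d,get_calibration(n)); x0,y0,x1,y1=b; q=W[y0:y1,x0:x1].reshape(-1,3); q=q[(abs(q[:,2]-.076)<.006)]
    print(n,"cover",rect(q),np.median(q[:,2]),np.round(np.linalg.lstsq(np.c_[q[:,:2],np.ones(len(q))],q[:,2],rcond=None)[0],4))
    b=dict(scene=(415,130,468,200),side=(275,332,330,402))[n]; x0,y0,x1,y1=b; q=W[y0:y1,x0:x1].reshape(-1,3); q=q[(q[:,2]>.094)&(q[:,2]<.103)]; print("cup",circ(q))
cv2.imwrite("pics/fin.png",np.hstack([cv2.resize(i2[:,:,::-1],(400,300)),cv2.resize(i3[:,:,::-1],(400,300))]))
E
```

```text
open t 20.18 p [ 0.4888 -0.0338  0.09  ] F [ 0.  -0.5  0.2] op 0.0498 q6 1.38
clear t 22.12 p [ 0.4884 -0.0338  0.2891] F [-0.  -0.1  0.4] op 0.0499 q6 1.38
side cover [490.6 -32.4 193.8 127.5  -1.2] 0.07593382150865075 [ 0.0021 -0.0032  0.0747]
cup [476.5 288.2  39.7]
scene cover [490.  -34.9 195.2 121.4  -1.8] 0.075659404911955 [-0.0015  0.0008  0.0764]
cup [478.  286.1  39.6]
```

View pics/fin.png

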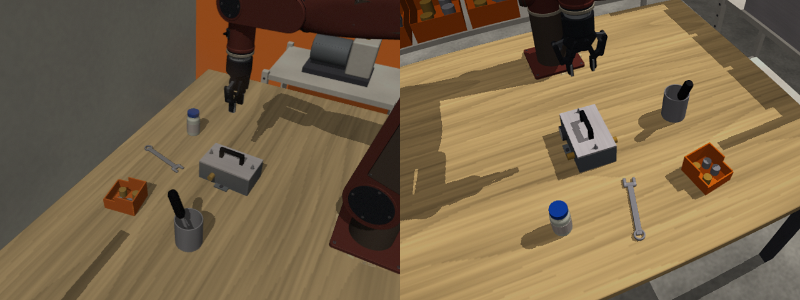

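The cover lies flat on the box and the driver stands in the upright cup (left panel (180,210)). The bystanders have not moved and the gripper is clear, so I hand in.

```bash
python3 -c "
from plant import *
job_done()"
```

```text
the job is handed in; nothing more can be done
```

The job is done and handed in at about 22 s of the 64 s allowed. I pulled the screwdriver straight up out of the tube and lowered it tip down into the cup until the tip touched bottom. I let go with it leaning about 10° so it rests against the rim. Then I set the cover on the box over both pins and released it.

- **Cover:** it made contact within 0.1 mm of the expected height. Afterwards its top was at 75.7–75.9 mm (76 expected), with a slope of 0.2° or less, and both pins were visible through the holes.
- **Cup and driver:** the cup is still standing, with its centre within about 1 mm of where it started. The driver is leaning in it.
- **Wrench, jar and parts bin:** they look unmoved in the final pictures; I did not re-measure them.
- **Disagreement:** the two fixed cameras differed by about 2.5 mm on the cover's y position and 0.6° on its yaw. That is close to the calibration error, and the pins through the holes settle it.

No check failed.

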